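# Put up the spacer storage post

### The job

Put up the spacer storage post: take the square tube from its block and slide it down over the stub of the stand, hole on the button's side, until it is fully home on the base plate and the spring button has popped out through the hole. Then thread every steel spacer ring on the worktop over the post, all the wide ones at the bottom and the narrow ones above them, lying flat, and close the post with the black drawer knob, its shank in the tube's upper end and its shoulder down on the rim. Leave the ramekin, level, castor and tape measure where they are.

Things in the scene. Friction and masses are not known exactly. Their poses are not given: they have to be found in the camera images.
- stand: fixed storage stand: grey base plate 96 x 96 x 15 mm with an upright square steel stub, 15 mm wide, in its middle. The stub rises 60 mm above the plate and its last 9 mm taper as a round cone to 7 mm. Origin: centre of the plate's underside; its +x axis points to the side of the stub with the spring button, the stub's faces are square to its x and y axes.
- seat (a point): point in the middle of the base plate's upper face (15 mm above the worktop), at the foot of the stub, where the tube's lower end comes to rest; axes as the stand.
- button (a joint): brass spring button, a low cone 12.8 mm wide narrowing to 2.6 mm, on the stand's +x side of the stub, its centre 15 mm above the plate. Travel in m: 0 = sprung right out (stands 4.2 mm out of the stub's face), 0.0042 = pushed in flush. The spring takes 2 N to start and 4.1 N for flush. The tube's edge pushes it in as the tube comes down; it stays in by more than 1.7 mm while covered by the tube's wall and springs out to 0 in the tube's hole.
- tube: upright square aluminium tube, 22 x 22 mm outside, 17.4 x 17.4 mm inside, 100 mm long, open at both ends, about 110 g. One square hole, 14 x 14 mm, in the wall on the tube's +x side, its centre 15 mm above the lower end. Origin: centre of the lower end, z up along the tube, faces square to x and y. At first it stands 6 mm deep in a loose-fitting pocket of the tube block.
- tube_top (a point): centre of the tube's upper end, 100 mm above its origin; axes as the tube.
- hole (a point): middle of the hole in the tube's wall, on the outer face.
- button_place (a point): point in line with the button, 11 mm from the axis of the stub on the button's side and 15 mm above the plate, where the middle of the hole comes to lie; fixed to the stand.
- tubeblock: fixed wooden block 70 x 70 x 25 mm with a square pocket 6 mm deep that holds the tube at first. Origin: centre of its underside.
- knob: black drawer knob on a steel shank. Head 33 mm across between 17 and 30 mm above the shoulder, total 34 mm high; shoulder 25 mm across; the round shank below the shoulder is 11.6 mm thick and 22 mm long. Origin: centre of the shoulder's underside, z up. At first it stands with its shank in the hole of the knob block, shoulder on the block. Its shank drops loosely into the tube's upper end until the shoulder rests on the tube's rim.
- knobblock: fixed wooden block 60 x 60 x 30 mm with a hole 26 mm deep for the knob's shank. Origin: centre of its underside.
- wide0: steel spacer ring lying flat, the wide kind: outer diameter 62 mm, bore 40 mm, 14 mm thick. Origin: centre of its underside, z along the bore. May be absent.
- wide1: steel spacer ring lying flat, the wide kind: outer diameter 62 mm, bore 40 mm, 14 mm thick. Origin: centre of its underside, z along the bore. May be absent.
- wide2: steel spacer ring lying flat, the wide kind: outer diameter 62 mm, bore 40 mm, 14 mm thick. Origin: centre of its underside, z along the bore. May be absent.
- narrow0: steel spacer ring lying flat, the narrow kind: outer diameter 50 mm, bore 40 mm, 14 mm thick. Origin: centre of its underside, z along the bore. May be absent.
- narrow1: steel spacer ring lying flat, the narrow kind: outer diameter 50 mm, bore 40 mm, 14 mm thick. Origin: centre of its underside, z along the bore. May be absent.
- narrow2: steel spacer ring lying flat, the narrow kind: outer diameter 50 mm, bore 40 mm, 14 mm thick. Origin: centre of its underside, z along the bore. May be absent.
- ramekin: bystander: glass ramekin, 84 mm across, 45 mm high. Origin: centre of its underside.
- level: bystander: aluminium level 24 x 260 x 45 mm (long along its y) standing on its edge. Origin: centre of its underside.
- castor: bystander: green castor standing on its 60 x 60 mm plate, 67 mm high. Origin: centre of its underside.
- tape: bystander: grey tape measure 65 x 40 x 60 mm. Origin: centre of its underside.
Things that resemble listed ones, but are neither listed nor needed, are in the scene too. Of the things that look like the tube, the middle-sized one is meant. What is shaped like the wide0 but turquoise is not meant.

How it is judged:
By the outcome, as a careful person would: the job done as asked, in the order asked, and still so for the second after the job is handed in, with the robot touching nothing.
Of wide0, wide1, wide2, narrow0, narrow1, narrow2 only 4 to 6 are there at a start; the rules pass over those that are not, and their reading is None.
At some moment in a run one of wide0, wide1, wide2, narrow0, narrow1, narrow2 may be knocked a few centimetres aside while the robot is not near it.
It also fails if it takes over 210 s, if anything falls off the work surface, if the arm or the gripper's body presses on something with over 40 N, if the wrist force passes 120 N, or if a joint passes its speed limit or range.

### The arm

A 6-joint arm with a two-finger parallel gripper is mounted at the origin on the work surface. World frame = base frame: x ahead of the robot, y to its left, z up, the work surface at z = 0. Lengths are in m, angles in rad, forces in N, time in s.
With the tool pointing down it reaches from about 0.375 to 0.975 m from the base axis. Payload 3.8 kg.
Tool frame: the origin (TCP) lies on the centre line of the jaws, within the pads' length; the fingertips stand 14 mm ahead of it and the grasp point (between the pads) lies 5 mm behind it; z points along the fingers, y is the line along which they close (so a half turn about z gives the same grasp; the last joint's range is limited). The gripper opens to 85 mm and grips with 20 to 120 N. Pads are 22 mm wide; open, the fingers measure 114 mm over their backs; the gripper's body (76 mm by 85 mm) begins 54 mm behind the grasp point. The pads swing forward as they close: fully open they stand 13 mm farther back than shut.
Start: joints at [1.217, 0.264, 1.604, -0, 1.274, -0.037], TCP at [0.21, 0.641, 0.212] pointing down, gripper open.
Joint ranges: [-2.63, 2.63], [-0.94, 2.18], [0.31, 2.57], [-1.31, 4.45], [0, 2.66], [-2.55, 2.55]. Speed limits (rad/s): [2.57, 2.57, 3.14, 3.14, 3.14, 3.14].

### API

Orientations are given as a rotation vector (axis times angle).
In Python, from workcell import bot, eyes, spot_in gives the robot as it stands.
- The arm moves only by the tool carry_out, never from a script. Its argument "series" is text: rows parted by semicolons, each of 4 numbers parted by spaces: the shift along the world's x, y, z in m, then the turn about the world's z in degrees. In form: tx ty tz roll; .... A call has 1 to 20 rows; each row shifts and turns the commanded pose from where the row before left it; what a row does not reach is not made up. A row lasts 1/8 s, in which the tool goes at most 62.5 mm and 10.7 degrees, less where a joint would pass 70% of its speed; a pose out of reach is approached as far as the arm can. A call is refused whole if a number of a shift passes 0.0625 or a number of a turn 10.7, either way. A call with a gripper value outside its range is refused whole. "jaw" is the gripper command: -1 is shut, 1 is fully open, values between are in proportion, set as the call begins (left out, the last holds). The fingers move at their own pace and stop on an object; "grip_force" is the grip in N (left out, the last holds). Time passes only in rows, so rows that do not move let the fingers close. It gives the time, the measured TCP pose, the force, the opening and the grip force at its end, in the units of the state.
- bot.read_state(): the state, without advancing time (a new reading comes with each control period).
- eyes.read_camera(name): name is "scene" or "top" or "wrist"; returns (picture, depth): 420x560x3 uint8, blue, green, red; 420x560 float32, m along the optical axis (not along the pixel's ray), 0 where there is no reading.
- eyes.get_calibration(name): a dict with "K" (3x3 intrinsics, pixels), "position" and "rotation" of the camera in the world; the wrist camera has in their place "T_tool_cam" (4x4, takes a point from camera to tool coordinates, whose origin is the TCP and whose axes are the flange's). Camera axes: x right, y down, z forward; pixel columns grow to the right and rows downward; lengths in m; the calibration is good to about 2 mm. A picture is of the moment at which its call begins: read the wrist's pose just before it. get_calibration takes no time and is no camera call.
- bot.finish_job(): hands the job in; it is judged then, once.
Trained networks look in the newest picture that a camera, given by its name, has taken for a name from the list of things; names that differ only in an ending like _2 or _b are one class to them, and where a whole thing is asked for, a point or a joint stands for the part that bears it (a point fixed in the world has none). Each returns a list of dicts, best first, with "score" (0 to 1); they miss things now and then, are a little off and sometimes report something else, mostly with a low value. They report only what shows in the picture. A call takes as long as a camera call. They do not tell look-alikes from the thing itself.
- spot_in(camera, target): "rect" ([centre column, centre row, width, height] in pixels, round what is visible of it).
The state is a dict: "time": time; "q": joint angles; "joint_vel": joint speeds; "joint_torque": joint torques, N m; "tool_pos": TCP position; "tcp_rot": TCP orientation; "wrist_force": force on the tool from outside, world axes, zero at the start; "torque": the same for the moment, N m; "width": opening from 0.0 (shut) to 1.0 (fully open); "grip_force": force on a finger pad.
Only numpy, scipy, OpenCV 4.12 (cv2) and the standard library are available. Lean on these libraries where they do the work, as an engineer would, in place of code of your own. Each camera call takes 0.05 s, during which the arm holds its last target. There are 200 camera calls.

## Working session

There is one attempt and no reset: what is moved stays moved. The work goes in short steps, Python scripts to look and compute and a tool call to move; the robot and the scene stay as the last step left them, time stands still between calls to the robot, and variables do not carry over. Pictures are saved under pics/ and viewed, at most 14 in all, crops included, and the job is handed in when it is done.

Besides the shell and the picture viewer there is one more tool, called in YAML: its name, and indented under it one key for each argument. carry_out: Moves the arm, as the interface text tells. Its arguments: {"type":"object","properties":{"series":{"type":"string"},"jaw":{"type":"number"},"grip_force":{"type":"number"}},"required":["series"]}

```bash
ls; mkdir -p pics
cat > h.py <<'E'
import numpy as np, cv2, sys
from workcell import bot, eyes, spot_in
from scipy.spatial.transform import Rotation as R
def cam(name):
    s=bot.read_state(); img,d=eyes.read_camera(name); c=eyes.get_calibration(name); K=np.array(c["K"])
    if name=="wrist":
        T=np.array(c["T_tool_cam"]); W=np.eye(4); W[:3,:3]=R.from_rotvec(s["tcp_rot"]).as_matrix(); W[:3,3]=s["tool_pos"]; T=W@T
    else:
        T=np.eye(4); r=np.array(c["rotation"]); T[:3,:3]=r if r.shape==(3,3) else R.from_rotvec(r).as_matrix(); T[:3,3]=c["position"]
    v,u=np.mgrid[:d.shape[0],:d.shape[1]]
    p=np.stack([(u-K[0,2])/K[0,0]*d,(v-K[1,2])/K[1,1]*d,d],-1)@T[:3,:3].T+T[:3,3]
    p[d<=0]=np.nan
    return img,d,p,K,T
def proj(P,K,T):
    q=(np.atleast_2d(P)-T[:3,3])@T[:3,:3]; return q[:,:2]/q[:,2:]*[K[0,0],K[1,1]]+K[:2,2]
E
python3 - <<'E'
from h import *
for n in ["top","scene"]:
    img,d,p,K,T=cam(n); cv2.imwrite(f"pics/{n}0.png",img); np.savez(f"/tmp/{n}0",img=img,d=d,p=p,K=K,T=T)
    print(n,T.round(3).tolist(),K[0,0])
    for t in ["stand","tube","tubeblock","knob","knobblock","wide0","narrow0","ramekin","level","castor","tape"]:
        for r in spot_in(n,t)[:7]:
            c=r["rect"]; u,v=int(c[0]),int(c[1]); print(t,round(r["score"],2),np.round(c).astype(int).tolist(),p[min(v,419),min(u,559)].round(3))
print(bot.read_state())
E
```

```text
pics
top [[-0.006, -0.994, 0.11, 0.418], [-1.0, 0.006, -0.006, 0.053], [0.005, -0.11, -0.994, 1.396], [0.0, 0.0, 0.0, 1.0]] 462.36759280888987
stand 0.82 [285, 226, 41, 38] [0.506 0.028 0.061]
stand 0.57 [182, 254, 26, 23] [0.427 0.324 0.061]
stand 0.28 [353, 167, 29, 30] [ 0.686 -0.179  0.003]
tube 0.59 [203, 190, 18, 11] [0.618 0.272 0.024]
tube 0.56 [168, 175, 22, 16] [0.649 0.357 0.109]
tubeblock 0.92 [207, 190, 33, 29] [0.61  0.252 0.074]
tubeblock 0.38 [249, 250, 22, 23] [ 0.436  0.139 -0.002]
knob 0.6 [180, 253, 13, 12] [0.43  0.331 0.069]
knobblock 0.79 [181, 254, 26, 25] [0.427 0.327 0.062]
wide0 0.8 [389, 201, 20, 18] [ 0.582 -0.291 -0.003]
wide0 0.61 [243, 283, 8, 16] [ 0.34   0.157 -0.003]
wide0 0.57 [392, 257, 19, 20] [ 0.415 -0.295 -0.003]
narrow0 0.67 [351, 215, -2, 4] [ 0.542 -0.17   0.001]
narrow0 0.63 [348, 250, 15, 15] [ 0.434 -0.162 -0.002]
ramekin 0.57 [353, 166, 27, 26] [ 0.689 -0.183  0.002]
level 0.81 [282, 137, 87, 15] [0.771 0.038 0.043]
castor 0.56 [158, 210, 26, 26] [0.555 0.399 0.059]
tape 0.68 [170, 287, 21, 15] [0.331 0.357 0.059]
tape 0.68 [286, 224, 3
[... 1599 characters left out ...]
4, 28] [0.346 0.342 0.054]
{'time': 1.2, 'q': array([ 1.21708895e+00,  2.63909993e-01,  1.60400089e+00,  4.23332083e-05,
        1.27370088e+00, -3.69123110e-02]), 'joint_vel': array([-0.00028928, -0.00025027, -0.00161548, -0.00028203, -0.00204584,
       -0.00047902]), 'joint_torque': array([ 1.17013496e-03, -5.15071285e+01, -3.67726314e+01,  2.61929733e-05,
        1.09224122e-03,  2.90117669e-06]), 'tool_pos': array([0.2102713 , 0.64140699, 0.2122725 ]), 'tcp_rot': array([-4.95554644e-01, -3.10221811e+00,  1.71043372e-05]), 'wrist_force': array([-1.0680748 , -0.20193494,  0.78904178]), 'torque': array([ 0.04305203,  0.05632661, -0.08221733]), 'grip_force': 0.0, 'width': 0.997611018502678}
```

Run:
```python
import cv2
a=cv2.imread("pics/top0.png")[110:320,130:430]; cv2.imwrite("pics/top0c.png",cv2.resize(a,None,fx=2.6,fy=2.6,interpolation=2))
a=cv2.imread("pics/scene0.png")[90:400,90:480]; cv2.imwrite("pics/scene0c.png",cv2.resize(a,None,fx=1.9,fy=1.9,interpolation=2))
```

```text
(no output)
```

View pics/top0c.png

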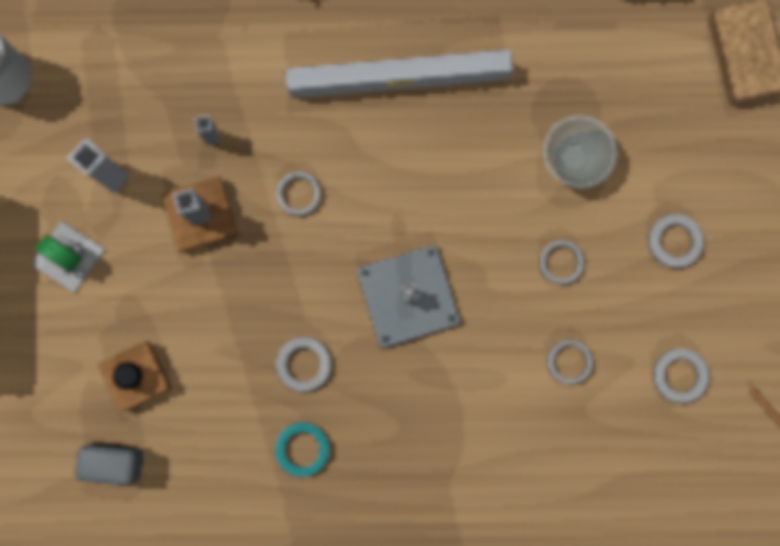

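View pics/scene0c.png

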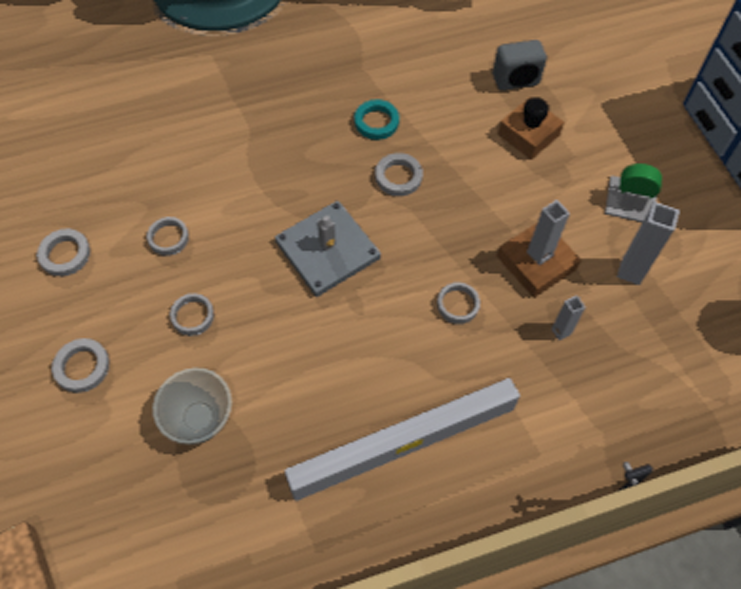

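The tube is in its block near (0.62, 0.255), the knob near (0.43, 0.325) and the stand near (0.505, 0.03) at about 18°, with the button facing roughly +x. There are three wide and three narrow steel rings. The turquoise ring and the large and small tubes are decoys.

Run:
```python
from h import *
c=eyes.get_calibration("wrist"); print(np.round(c["T_tool_cam"],3).tolist(),np.round(c["K"],1).tolist())
print(R.from_rotvec(bot.read_state()["tcp_rot"]).as_matrix().round(3).tolist())
a=cv2.imread("pics/scene0.png"); 
b=np.hstack([cv2.resize(a[190:250,345:420],None,fx=6,fy=6,interpolation=2)[:360,:400],cv2.resize(a[190:250,230:296],None,fx=6,fy=6,interpolation=2)[:360,:396]])
cv2.imwrite("pics/z1.png",b)
for n in ["top","scene"]:
    z=np.load(f"/tmp/{n}0.npz"); p=z["p"]
    def box(x,y,r,zl,zh): 
        m=(abs(p[...,0]-x)<r)&(abs(p[...,1]-y)<r)&(p[...,2]>zl)&(p[...,2]<zh); return p[m]
    for nm,a in dict(tubetop=(.62,.255,.05,.112,.13),stand=(.505,.03,.08,.008,.022),knobblock=(.43,.325,.06,.022,.036),tubeblock=(.61,.252,.07,.018,.03),w0=(.434,.142,.05,.007,.02),w1=(.412,-.295,.05,.007,.02),w2=(.578,-.293,.05,.007,.02),n0=(.434,-.165,.045,.006,.02),n1=(.55,-.16,.045,.006,.02),n2=(.63,.155,.045,.006,.02)).items():
        q=box(*a)
        if len(q)>4:
            r=cv2.minAreaRect((q[:,:2]*1000).astype(np.float32)); print(n,nm,len(q),np.round(r[0],1),np.round(r[1],0),round(r[2],1),q[:,2].mean().round(3))
```

```text
[[-0.001, -0.963, -0.27, 0.067], [1.0, -0.0, -0.001, 0.0], [0.001, -0.27, 0.963, -0.161], [0.0, 0.0, 0.0, 1.0]] [[310.3, 0.0, 279.8], [0.0, 310.3, 209.4], [0.0, 0.0, 1.0]]
[[-0.95, 0.312, -0.0], [0.312, 0.95, -0.0], [0.0, -0.0, -1.0]]
top tubetop 32 [610.1 263.2] [22. 22.] 15.7 0.118
top stand 974 [517.8  12.5] [ 96. 118.] 16.8 0.015
top knobblock 320 [424.3 335.6] [60. 61.] 26.5 0.03
top tubeblock 406 [610.2 263.6] [71. 70.] 17.0 0.024
top w0 208 [424.9 145.8] [81. 80.] 0.4 0.013
top w1 209 [ 411.5 -293. ] [82. 59.] 25.7 0.013
top w2 193 [ 577.7 -288.1] [59. 60.] 65.7 0.013
top n0 97 [ 443.2 -157.6] [64. 86.] 19.6 0.012
top n1 98 [ 550.2 -159.9] [66. 82.] 7.8 0.012
top n2 92 [625.4 152.6] [66. 76.] 62.8 0.012
scene tubetop 83 [611.4 259.6] [23. 23.] 16.4 0.117
scene stand 1384 [505.7  48.8] [ 98. 160.] 18.1 0.015
scene knobblock 374 [425.1 331.7] [61. 63.] 26.5 0.03
scene tubeblock 648 [610.6 260.5] [71. 73.] 16.4 0.025
scene w0 284 [439.1 140.4] [58. 60.] 14.4 0.013
scene w1 338 [ 423.2 -292.7] [61. 61.] 49.2 0.014
scene w2 417 [ 578.7 -292. ] [61. 60.] 72.9 0.014
scene n0 172 [ 439.  -166.5] [50. 47.] 30.1 0.013
scene n1 188 [ 555.  -158.2] [48. 48.] 35.8 0.013
scene n2 173 [631.7 153.5] [48. 67.] 31.4 0.013
```

View pics/z1.png

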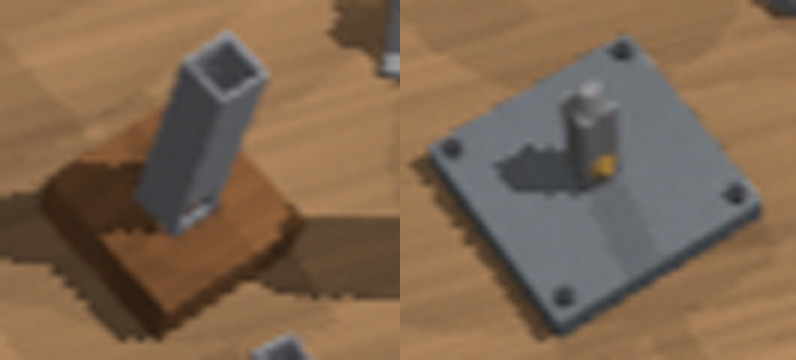

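carry_out:
  series: "0.0333 -0.0317 0 2.85;0.0333 -0.0317 0 2.85;0.0333 -0.0317 0 2.85;0.0333 -0.0317 0 2.85;0.0333 -0.0317 0 2.85;0.0333 -0.0317 0 2.85;0.0333 -0.0317 0 2.85;0.0333 -0.0317 0 2.85;0.0333 -0.0317 0 2.85;0.0333 -0.0317 0 2.85;0.0333 -0.0317 0 2.85;0.0333 -0.0317 0 2.85;0 0 0 0;0 0 0 0"
  jaw: 1

```text
time: 2.95
tool_pos: [0.6096, 0.2611, 0.2121]
tcp_rot: [0.437, -3.11, -0.001]
wrist_force: [0.6, -0.7, 0.6]
width: 1.003
grip_force: 0.0
```

Run:
```python
from h import *
img,d,p,K,T=cam("wrist"); s=bot.read_state(); cv2.imwrite("pics/w1.png",img)
print(s["tool_pos"].round(4),s["q"].round(2),"yaw y",np.degrees(np.arctan2(*R.from_rotvec(s["tcp_rot"]).as_matrix()[[1,0],1])))
for nm,(x,y,r,zl,zh) in dict(top=(.61,.26,.035,.112,.13),blk=(.61,.26,.07,.018,.03),n2=(.63,.155,.05,.008,.02)).items():
    q=p[(abs(p[...,0]-x)<r)&(abs(p[...,1]-y)<r)&(p[...,2]>zl)&(p[...,2]<zh)]
    if len(q)>9: a=cv2.minAreaRect((q[:,:2]*1000).astype(np.float32)); print(nm,len(q),a,q[:,2].mean())
```

```text
[0.6092 0.2616 0.2122] [ 0.37  0.24  1.63  0.    1.27 -1.48] yaw y 106.05227626471235
top 357 ((612.6061401367188, 261.822265625), (22.458005905151367, 21.605741500854492), 16.669952392578125) 0.11741272967381702
blk 2782 ((612.7765502929688, 261.4892883300781), (70.12307739257812, 69.95764923095703), 16.347429275512695) 0.024331712867752202
n2 582 ((637.1294555664062, 148.09829711914062), (48.874027252197266, 48.69493103027344), 58.43936538696289) 0.012820101411058731
```

View pics/w1.png

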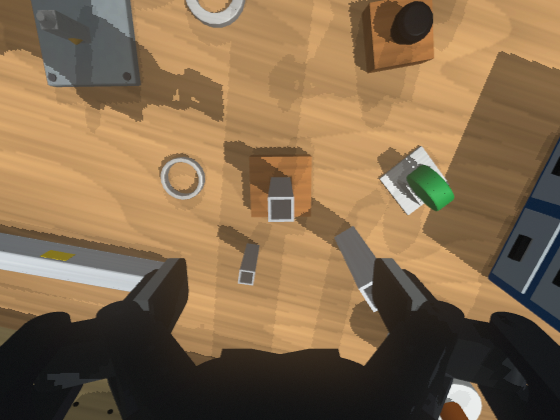

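The wrist view has the tube at column 281, row 208, centred between the jaws with its faces square to them. The wrist depth puts it at (0.6127, 0.2617), and the steel ring n2 shows at column 182, row 178.

carry_out:
  series: "0.0025 0 -0.03 0.2;0 0 -0.03 0;0 0 -0.03 0;0 0 -0.02 0;0 0 -0.017 0;0 0 0 0"

```text
time: 3.75
tool_pos: [0.6112, 0.261, 0.0838]
tcp_rot: [0.444, -3.107, 0.001]
wrist_force: [-0.2, 0.6, 0.4]
width: 1.0
grip_force: 0.0
```

carry_out:
  series: "0 0 0 0;0 0 0 0;0 0 0 0;0 0 0 0;0 0 0 0;0 0 0 0;0 0 0 0;0 0 0 0"
  jaw: -1
  grip_force: 50

```text
time: 4.75
tool_pos: [0.613, 0.2612, 0.0862]
tcp_rot: [-0.444, 3.109, 0.0]
wrist_force: [-1.0, -0.3, 5.1]
width: 0.243
grip_force: 51.2
```

carry_out:
  series: "0 0 0.02 0;0 0 0.03 0;0 0 0.035 0;0 0 0.03 0;-0.006 -0.03 0 0;-0.006 -0.03 0 0;-0.006 -0.03 0 0;-0.006 -0.03 0 0;-0.006 -0.03 0 0;-0.006 -0.03 0 0;-0.006 -0.03 0 0;0 0 0 0;0 0 0 0"

```text
time: 6.38
tool_pos: [0.5704, 0.0513, 0.2006]
tcp_rot: [-0.443, 3.11, 0.001]
wrist_force: [-0.1, 0.1, -0.4]
width: 0.243
grip_force: 50.4
```

Run:
```python
from h import *
img,d,p,K,T=cam("wrist"); s=bot.read_state(); cv2.imwrite("pics/w2.png",img); np.savez("/tmp/w2",p=p,img=img)
print(s["tool_pos"].round(4),s["width"],"yaw y",np.degrees(np.arctan2(*R.from_rotvec(s["tcp_rot"]).as_matrix()[[1,0],1])))
def box(p,x,y,r,zl,zh): return p[(abs(p[...,0]-x)<r)&(abs(p[...,1]-y)<r)&(p[...,2]>zl)&(p[...,2]<zh)]
z=np.load("/tmp/top0.npz"); zs=np.load("/tmp/scene0.npz")
for n,P in dict(w=p,top=z["p"],scene=zs["p"]).items():
    for nm,a in dict(plate=(.508,.03,.0655,.011,.019),stub=(.508,.03,.025,.03,.068),tip=(.508,.03,.025,.0735,.08)).items():
        q=box(P,*a)
        if len(q)>5: r=cv2.minAreaRect((q[:,:2]*1000).astype(np.float32)); print(n,nm,len(q),np.round(r[0]+r[1],1),round(r[2],1),(q.mean(0)*1000).round(1))
```

```text
[0.5704 0.0517 0.2005] 0.23686325537335998 yaw y 106.26309971390897
w plate 7650 [517.   21.   96.   96.1] 16.9 [514.9  20.7  14.4]
w stub 153 [518.8  22.   19.2  14.5] 16.2 [516.9  22.3  60.9]
w tip 50 [516.9  20.8   7.8   6.3] 17.1 [516.9  21.2  74.4]
top plate 796 [517.3  14.4  95.8 114.6] 16.8 [514.5  22.9  14.8]
top stub 19 [516.3  23.8  18.4  14.8] 16.2 [513.7  24.   59.3]
scene plate 1319 [515.4  19.6  96.6  96.9] 16.8 [519.6  18.6  15.3]
scene stub 94 [516.7  19.7  18.4  15.1] 20.2 [520.2  18.8  50.6]
scene tip 9 [515.8  19.9   7.5   5. ] 61.7 [515.9  20.2  76. ]
```

View pics/w2.png

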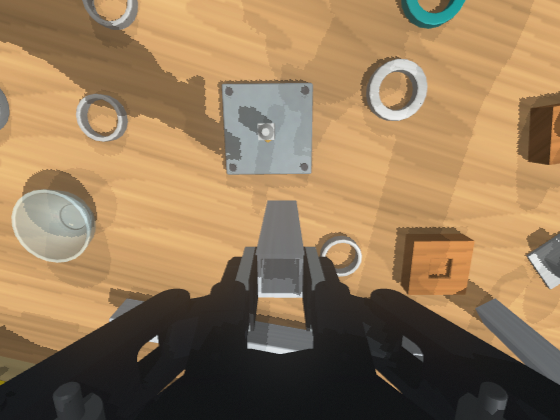

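The wrist view has the stub at column 265, row 131 and the plate square in view. The tube is upright in the jaws, columns 265–300. I'll check how the tube sits in the hand.

Run:
```python
from h import *
s=bot.read_state(); p=np.load("/tmp/w2.npz")["p"]
Rm=R.from_rotvec(s["tcp_rot"]).as_matrix()
t=(p-s["tool_pos"])@Rm
m=(abs(t[...,1])<.02)&(abs(t[...,0])<.025)&(t[...,2]>-.03)&(t[...,2]<.09)
q=t[m]
for a in np.arange(-.035,.08,.01):
    k=q[(q[:,2]>a)&(q[:,2]<a+.01)]
    if len(k)>5: print(round(a,3),len(k),(np.percentile(k[:,0],[5,50,95])*1000).round(1),(np.percentile(k[:,1],[2,98])*1000).round(1))
```

```text
-0.035 584 [-9.  10.3 11.4] [-17.5  18.5]
-0.025 777 [-8.9 10.1 11.4] [-14.1  12.1]
-0.015 598 [-8.9 -3.7 11.4] [-10.9   9.2]
-0.005 486 [-8.9 -7.8 11.4] [-10.8   9.3]
0.005 222 [10.6 11.1 11.5] [-11.1  10. ]
0.015 169 [10.9 11.2 11.4] [-11.    9.9]
0.025 152 [10.9 11.1 11.4] [-10.8  10.1]
0.035 134 [10.9 11.2 11.5] [-10.8  10.2]
0.045 108 [10.9 11.1 11.4] [-10.5  10.4]
0.055 105 [10.9 11.2 11.4] [-10.5  10.1]
0.065 13 [10.9 11.  11.1] [-9.5  9.5]
```

carry_out:
  series: "-0.0133 -0.0075 0 0.2;-0.0133 -0.0075 0 0.2;-0.0133 -0.0075 0 0.2;-0.0133 -0.0073 0 0;0 0 -0.025 0;0 0 -0.025 0;0 0 0 0;0 0 -0.008 0;0 0 -0.008 0;0 0 -0.008 0;0 0 -0.008 0;0 0 0 0"

```text
time: 7.92
tool_pos: [0.5164, 0.0213, 0.1172]
tcp_rot: [0.46, -3.106, -0.0]
wrist_force: [0.8, -0.5, -0.6]
width: 0.24
grip_force: 50.4
```

carry_out:
  series: "0 0 -0.007 0;0 0 -0.007 0;0 0 -0.006 0;0 0 -0.006 0;0 0 -0.005 0;0 0 -0.004 0;0 0 -0.002 0;0 0 0 0;0 0 0 0"

```text
time: 9.05
tool_pos: [0.5172, 0.0213, 0.0822]
tcp_rot: [0.46, -3.107, -0.0]
wrist_force: [-2.0, 0.2, 8.6]
width: 0.249
grip_force: 51.5
```

carry_out:
  series: "0 0 -0.002 0;0 0 0 0;0 0 0 0"

```text
time: 9.43
tool_pos: [0.5179, 0.0214, 0.0821]
tcp_rot: [-0.46, 3.107, 0.0]
wrist_force: [-5.6, 0.4, 17.9]
width: 0.243
grip_force: 52.7
```

Run:
```python
from h import *
img,d,p,K,T=cam("scene"); a=img[180:250,225:300]; cv2.imwrite("pics/s2.png",cv2.resize(a,None,fx=8,fy=8,interpolation=2))
```

```text
(no output)
```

View pics/s2.png

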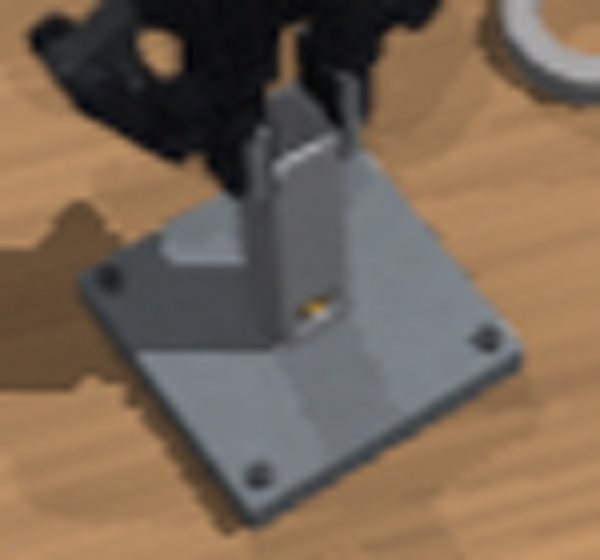

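carry_out:
  series: "0 0 0.004 0;0 0 0 0;0 0 0 0;0 0 0 0;0 0 0.02 0;0 0 0.04 0;0.02 0.005 0.04 0;0.03 0.01 0.03 0;0 0 0 0;0 0 0 0"
  jaw: 1

```text
time: 10.72
tool_pos: [0.5661, 0.0361, 0.212]
tcp_rot: [0.46, -3.105, -0.0]
wrist_force: [-0.2, 1.2, -1.2]
width: 1.004
grip_force: 0.0
```

```bash
cat >> h.py <<'E'
def box(p,x,y,r,zl,zh): return p[(abs(p[...,0]-x)<r)&(abs(p[...,1]-y)<r)&(p[...,2]>zl)&(p[...,2]<zh)]
def rect(q):
    r=cv2.minAreaRect((q[:,:2]*1000).astype(np.float32)); return len(q),np.round(r[0]+r[1],1),round(r[2],1),(q[:,2].mean()*1000).round(1)
E
python3 - <<'E'
from h import *
for n in ["wrist","scene"]:
    img,d,p,K,T=cam(n)
    print(n,"top",rect(box(p,.517,.021,.025,.105,.13)),"plate",rect(box(p,.517,.021,.065,.010,.019)))
    if n=="scene":
        a=img[180:250,225:300]; cv2.imwrite("pics/s3.png",cv2.resize(a,None,fx=8,fy=8,interpolation=2))
        np.savez("/tmp/s3",p=p)
E
```

```text
wrist top (315, array([517.7,  21.8,  21.9,  21.5]), 16.8, np.float64(114.0)) plate (6574, array([516.5,  20.8,  95.1,  96.1]), 16.7, np.float64(14.3))
scene top (94, array([516.4,  21.1,  23.4,  23.7]), 17.0, np.float64(112.0)) plate (1167, array([515.8,  19.5,  98.3,  96.9]), 16.7, np.float64(15.2))
```

View pics/s3.png

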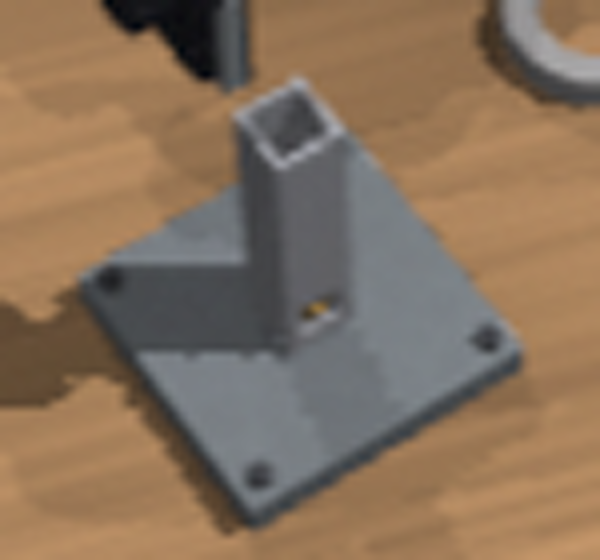

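The button shows in the hole at (318, 308) and the tube top reads 100 mm above the plate. I'll press the rim once with shut jaws to be sure it is fully home.

carry_out:
  series: "-0.025 -0.0075 -0.02 0;-0.025 -0.0075 -0.03 0;0 0 -0.02 0;0 0 -0.009 0;0 0 -0.004 0;0 0 -0.004 0;0 0 0 0;0 0 0 0"
  jaw: -1

```text
time: 11.82
tool_pos: [0.5177, 0.0212, 0.1268]
tcp_rot: [-0.46, 3.107, -0.0]
wrist_force: [0.1, 0.8, -0.3]
width: 0.001
grip_force: 0.0
```

carry_out:
  series: "0 0 -0.002 0;0 0 -0.002 0;0 0 0 0;0 0 0 0"

```text
time: 12.32
tool_pos: [0.5172, 0.0212, 0.1222]
tcp_rot: [0.46, -3.108, 0.0]
wrist_force: [0.3, 0.1, -0.2]
width: 0.0
grip_force: 0.0
```

Run:
```python
from h import *
img,d,p,K,T=cam("scene"); a=img[150:240,220:310]; b=cv2.resize(a,None,fx=6,fy=6,interpolation=2)[:560,:400]
img,d,p,K,T=cam("wrist"); c=cv2.resize(img[150:400,180:380],None,fx=2,fy=2)
b=cv2.resize(a,(400,400)); b=np.vstack([b,np.zeros((100,400,3),np.uint8)])
cv2.imwrite("pics/s4.png",np.hstack([b,c]))
```

```text
(no output)
```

View pics/s4.png

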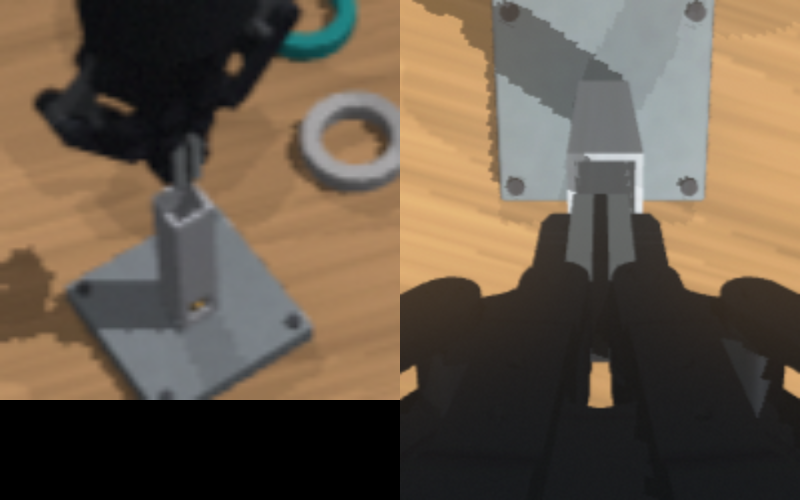

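carry_out:
  series: "0 0 0.015 0;0 0 0 0;0 0 0 0;0 0 -0.005 0;0 0 -0.005 0;0 0 -0.003 0;0 0 -0.002 0;0 0 -0.002 0;0 0 0 0"
  jaw: -0.58

```text
time: 13.55
tool_pos: [0.5171, 0.0212, 0.1201]
tcp_rot: [0.46, -3.107, -0.0]
wrist_force: [0.2, 0.1, 0.7]
width: 0.206
grip_force: 0.0
```

carry_out:
  series: "0 0 -0.002 0;0 0 -0.002 0;0 0 -0.002 0;0 0 0 0;0 0 0 0"

```text
time: 14.18
tool_pos: [0.5172, 0.0212, 0.1143]
tcp_rot: [-0.46, 3.108, -0.0]
wrist_force: [-0.3, -0.7, -0.1]
width: 0.206
grip_force: 0.0
```

Run:
```python
from h import *
img,d,p,K,T=cam("wrist"); s=bot.read_state(); t=(p-s["tool_pos"])@R.from_rotvec(s["tcp_rot"]).as_matrix()
print(s["tool_pos"],s["wrist_force"])
m=(abs(t[...,1])<.025)&(t[...,2]<.03)&(abs(t[...,0])<.03)
for z in np.arange(-.06,.03,.006):
    k=t[m&(t[...,2]>=z)&(t[...,2]<z+.006)]
    if len(k)>5: print(round(z,3),len(k),"x",(np.percentile(k[:,0],[2,50,98])*1000).round(1),"y",(np.percentile(k[:,1],[2,25,75,98])*1000).round(1))
i2,_,_,_,_=cam("scene"); b=cv2.resize(i2[150:240,220:310],(500,500))
cv2.imwrite("pics/s5.png",np.hstack([b,cv2.resize(img[150:400,210:350],None,fx=2,fy=2)]))
```

```text
[0.51723127 0.02118856 0.11434901] [-0.76773166  0.73343785 -0.82271283]
-0.06 830 x [-10.9   5.6  11.7] y [-19.  -11.    9.8  19.2]
-0.054 368 x [-10.   10.1  10.9] y [-16.1 -11.6  10.   16.2]
-0.048 505 x [-8.8  6.8 10.8] y [-22.7 -14.   12.7  21.3]
-0.042 447 x [-8.4  6.7 10.8] y [-22.5 -14.4  13.   21.2]
-0.036 409 x [-9.6  6.7 10.8] y [-22.7 -14.6  13.2  21.2]
-0.03 306 x [-10.2   9.   10.8] y [-21.4 -13.2  12.2  20.5]
-0.024 82 x [-1.9  8.2 10.6] y [-15.9  -9.7   8.3  14.1]
-0.006 235 x [-11.2   1.8  10.7] y [-10.   -8.7   5.4  11.1]
-0.0 501 x [-11.5   2.5  10.6] y [-10.   -6.3   6.4  10.7]
0.006 273 x [-9.8 -0.2 10.7] y [-9.1 -5.3  5.4 10. ]
0.012 249 x [-9.8 -3.3 10.7] y [-9.4 -3.6  6.7 10.8]
0.018 218 x [-9.8 -7.3 10.7] y [-9.5 -4.8  5.2 10.6]
0.024 198 x [-9.8 -3.6 10.7] y [-9.3 -4.2  6.  10.4]
```

View pics/s5.png

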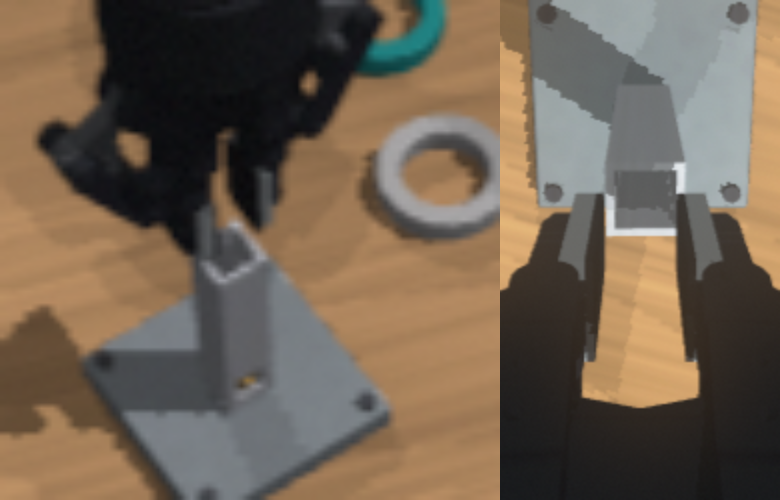

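The depth image puts the fingertips about 20 mm behind the reported TCP, not ahead of it. I'll shut the jaws and go down in small steps until they touch, which gives the real tip offset.

carry_out:
  series: "0 0 0 0;0 0 0 0;0 0 0 0;0 0 -0.003 0;0 0 -0.003 0;0 0 -0.002 0;0 0 0 0"
  jaw: -1

```text
time: 15.15
tool_pos: [0.5169, 0.0212, 0.1059]
tcp_rot: [0.46, -3.107, -0.0]
wrist_force: [0.2, -0.2, 0.0]
width: 0.003
grip_force: 0.0
```

carry_out:
  series: "0 0 -0.003 0;0 0 -0.002 0;0 0 -0.002 0;0 0 0 0"

```text
time: 15.65
tool_pos: [0.517, 0.0212, 0.099]
tcp_rot: [0.46, -3.107, -0.0]
wrist_force: [0.2, -1.0, -0.3]
width: 0.002
grip_force: 0.0
```

carry_out:
  series: "0 0 -0.002 0;0 0 -0.002 0;0 0 -0.0015 0;0 0 0 0"

```text
time: 16.15
tool_pos: [0.5178, 0.0212, 0.095]
tcp_rot: [-0.46, 3.107, -0.0]
wrist_force: [-1.8, -0.6, 6.3]
width: -0.005
grip_force: 3.5
```

Run:
```python
from h import *
img,d,p,K,T=cam("wrist"); s=bot.read_state(); t=(p-s["tool_pos"])@R.from_rotvec(s["tcp_rot"]).as_matrix()
print(s["tool_pos"],s["wrist_force"],s["q"].round(2))
c=t.shape; col=t[:,268:292].reshape(t.shape[0],-1,3)
for r in range(170,330,6): print(r,(np.nanmedian(col[r],axis=0)*1000).round(1),(np.nanmedian(p[r,268:292],axis=0)*1000).round(1))
i2,_,_,_,_=cam("scene"); b=cv2.resize(i2[150:240,220:310],(500,500))
cv2.imwrite("pics/s6.png",np.hstack([b,cv2.resize(img[150:400,210:350],None,fx=2,fy=2)]))
```

```text
[0.51773619 0.02119421 0.09492285] [-2.31332233 -0.36761125  6.62714563] [-0.01  0.07  2.06 -0.    1.01 -1.87]
170 [31.9 -0.9 80.8] [487.6  11.1  14.1]
176 [27.3 -0.9 80.1] [492.   12.4  14.8]
182 [22.5 -0.9 80.3] [496.8  13.8  14.6]
188 [17.7 -0.9 80.4] [501.2  15.2  14.5]
194 [12.8 -0.9 80.5] [505.8  16.6  14.4]
200 [10.8 -0.9 68.8] [507.8  17.2  26.1]
206 [10.7 -0.9 51.3] [507.8  17.3  43.6]
212 [10.7 -0.8 36.2] [507.7  17.3  58.8]
218 [10.6 -0.8 22.9] [507.9  17.4  72. ]
224 [10.6 -0.8 11. ] [507.8  17.4  83.9]
230 [10.6 -0.8  0.5] [507.7  17.4  94.4]
236 [10.5 -0.7 -8.6] [507.9  17.4 103.5]
242 [ 10.6  -0.7 -17.3] [507.9  17.5 112.2]
248 [ 10.4  -0.7 -24.4] [508.1  17.5 119.4]
254 [ 10.4  -0.7 -31.3] [507.9  17.5 126.3]
260 [ 10.3  -0.7 -37.6] [507.9  17.5 132.5]
266 [ 10.4  -0.7 -43.6] [507.8  17.5 138.5]
272 [ 10.4  -0.7 -49. ] [507.8  17.6 143.9]
278 [ 10.5  -0.6 -54. ] [507.8  17.6 148.9]
284 [  9.2  -0.6 -56.4] [508.8  18.  151.3]
290 [ 11.2  -0.8 -64. ] [507.9  18.5 158.9]
296 [  8.3  -0.7 -63.2] [510.2  19.5 158.1]
302 [  6.9  -0.7 -64.9] [511.4  19.9 159.8]
308 [  4.5  -0.7 -64.8] [513.6  20.5 159.7]
314 [  2.7  -0.5 -65.7] [515.9  21.  160.6]
320 [ -0.1  -0.7 -65.3] [518.2  21.7 160.2]
326 [ -2.5  -0.7 -65.3] [520.6  22.8 160.2]
```

View pics/s6.png

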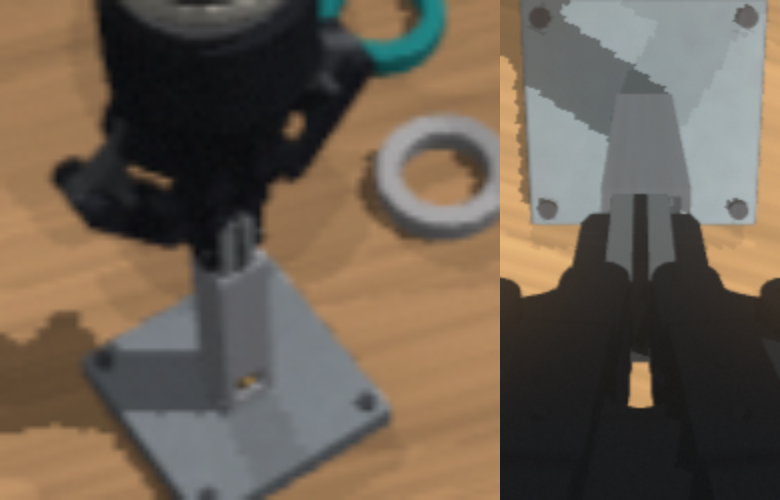

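carry_out:
  series: "0 0 -0.003 0;0 0 0 0;0 0 0 0"

```text
time: 16.62
tool_pos: [0.5183, 0.0212, 0.0944]
tcp_rot: [-0.46, 3.106, -0.001]
wrist_force: [-7.4, 0.1, 20.6]
width: -0.003
grip_force: 11.2
```

carry_out:
  series: "0 0 0.03 0;0 0 0.04 0;0 0 0.04 0;0 0 0.03 0;-0.02 0.03 0 0;-0.02 0.03 0 0;-0.02 0.03 0 0;-0.02 0.03 0 0;0 0 0 0;0 0 0 0"
  jaw: 1

```text
time: 17.88
tool_pos: [0.4374, 0.141, 0.2308]
tcp_rot: [-0.461, 3.107, -0.001]
wrist_force: [0.2, 0.4, -0.2]
width: 0.998
grip_force: 0.0
```

```bash
cat >> h.py <<'E'
W=dict(w0=(.438,.142),w1=(.42,-.294),w2=(.579,-.291),n0=(.439,-.166),n1=(.555,-.159),n2=(.636,.15))
def rings(cams=("wrist",)):
    for n in cams:
        img,d,p,K,T=cam(n)
        hsv=cv2.cvtColor(img,cv2.COLOR_BGR2HSV)
        m=(p[...,2]>.0095)&(p[...,2]<.018)&(hsv[...,1]<60)
        m=m.astype(np.uint8); k,l,st,ce=cv2.connectedComponentsWithStats(m)
        for i in range(1,k):
            if st[i,4]>40:
                q=p[l==i]; (c,r)=cv2.minEnclosingCircle((q[:,:2]*1000).astype(np.float32))
                if 18<r<36: print(n,st[i,4],np.round(c,1),"r",round(r,1),"z",(np.median(q[:,2])*1000).round(1),"px",ce[i].round())
    s=bot.read_state(); print(s["tool_pos"].round(4),s["time"],s["wrist_force"].round(1))
E
python3 - <<'E'
from h import *
rings(("wrist","scene"))
img,d,p,K,T=cam("wrist"); s=bot.read_state(); t=(p-s["tool_pos"])@R.from_rotvec(s["tcp_rot"]).as_matrix()
m=(abs(t[...,0])<.02)&(abs(t[...,1])<.07)&(t[...,2]<.02)&(abs(t[...,1])>.035)
print("open tip z",np.percentile(t[m][:,2]*1000,[90,99,100]).round(1))
E
```

```text
wrist 677 [ 438.9 -164.2] r 25.5 z 13.3 px [ 29. 105.]
wrist 124 [328.3 334.1] r 19.9 z 13.6 px [456. 138.]
wrist 1108 [438.9 141.8] r 30.8 z 13.2 px [281. 180.]
wrist 563 [ 554.4 -157.1] r 25.2 z 13.2 px [ 27. 199.]
wrist 212 [506.1 555.4] r 28.1 z 13.9 px [550. 313.]
wrist 351 [677.2 123.3] r 25.1 z 13.0 px [221. 334.]
scene 259 [438.6 140.9] r 32.1 z 14.1 px [299. 181.]
scene 131 [ 439.3 -164.8] r 26.0 z 13.7 px [177. 213.]
scene 298 [ 422.7 -291.5] r 32.2 z 14.5 px [122. 222.]
scene 152 [ 554.8 -158. ] r 25.2 z 13.8 px [190. 254.]
scene 149 [676.5 122.8] r 25.1 z 13.8 px [328. 267.]
scene 69 [786.2 482.3] r 30.4 z 13.7 px [495. 268.]
scene 370 [ 578.3 -291.4] r 31.3 z 14.1 px [131. 281.]
scene 268 [ 676.6 -176.8] r 28.6 z 13.3 px [192. 306.]
[0.4377 0.1406 0.2308] 17.975 [ 0.4 -0.1 -0.5]
open tip z [-55.1 -36.1 -30.8]
```

Ring n2 has been knocked to about (0.677, 0.123). I'm picking up w0 now.

carry_out:
  series: "0.0015 0.0005 -0.04 0;0 0 -0.05 0;0 0 -0.05 0;0 0 -0.045 0;0 0 -0.03 0;0 0 -0.02 0;0 0 -0.01 0;0 0 0 0;0 0 0 0"

```text
time: 19.15
tool_pos: [0.4398, 0.1418, -0.0133]
tcp_rot: [-0.459, 3.106, 0.0]
wrist_force: [-0.6, 0.3, -0.7]
width: 0.997
grip_force: 0.0
```

carry_out:
  series: "0 0 0 0;0 0 0 0;0 0 0 0;0 0 0 0;0 0 0 0"
  jaw: -1

```text
time: 19.77
tool_pos: [0.4396, 0.142, -0.0123]
tcp_rot: [-0.461, 3.106, -0.0]
wrist_force: [-3.2, -0.7, 11.5]
width: 0.679
grip_force: 50.8
```

carry_out:
  series: "0 0 0.003 0;0 0 0.02 0;0 0 0.04 0;0 0 0.05 0;0 0 0.05 0;0 0 0.05 0;0 0 0.02 0;0 0 0 0;0 0 0 0"

```text
time: 20.9
tool_pos: [0.4377, 0.1415, 0.2173]
tcp_rot: [0.46, -3.105, 0.0]
wrist_force: [0.0, -0.1, -0.5]
width: 0.674
grip_force: 53.7
```

```bash
cat >> h.py <<'E'
def held():
    img,d,p,K,T=cam("wrist"); s=bot.read_state(); t=(p-s["tool_pos"])@R.from_rotvec(s["tcp_rot"]).as_matrix()
    hsv=cv2.cvtColor(img,cv2.COLOR_BGR2HSV)
    m=(abs(t[...,0])<.045)&(abs(t[...,1])<.036)&(t[...,2]>-.035)&(t[...,2]<.03)&(hsv[...,1]<60)&(img[...,1]>90)
    q=t[m]*1000; print("held n",len(q),"x",np.percentile(q[:,0],[1,99]).round(1),"y",np.percentile(q[:,1],[1,99]).round(1),"z",np.percentile(q[:,2],[2,25,50,75,98]).round(1))
    f=q[q[:,0]>q[:,0].max()-6]; print("front edge x>",f[:,0].min().round(1),"ymean",f[:,1].mean().round(1))
    A=np.c_[q[:,:2],np.ones(len(q))]
    print(s["tool_pos"].round(4),s["width"],s["time"])
    return img,t
E
python3 - <<'E'
from h import *
img,t=held(); cv2.imwrite("pics/h1.png",img)
E
```

```text
held n 7684 x [-28.   30.8] y [-29.5  27.2] z [-27.2 -26.2 -25.7 -25.1 -15.4]
front edge x> 25.3 ymean -1.1
[0.4374 0.1414 0.2168] 0.6747449626055286 20.95
```

View pics/h1.png

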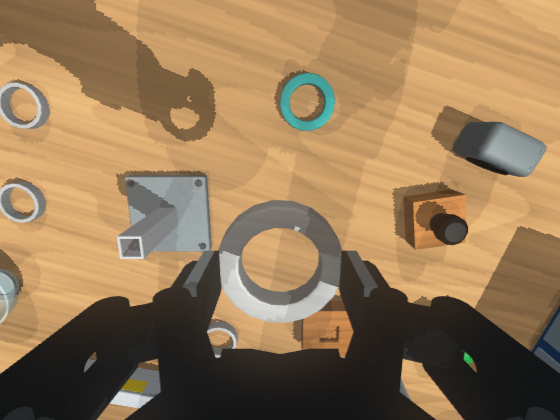

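The ring is held level, centred near column 281, row 260. The tube and plate are at (170, 215). The ring's underside is about 12 mm above the reported TCP.

carry_out:
  series: "0.0199 -0.0299 0 0;0.0199 -0.0299 0 0;0.0198 -0.0299 0 0;0.0198 -0.0298 0 0;0 0 0 0;0 0 -0.04 0;0 0 -0.04 0;0 0 -0.025 0;0 0 -0.015 0;0 0 -0.015 0;0 0 -0.01 0;0 0 0 0"

```text
time: 22.45
tool_pos: [0.5177, 0.0223, 0.0733]
tcp_rot: [0.46, -3.107, -0.0]
wrist_force: [-0.4, 0.3, -0.4]
width: 0.676
grip_force: 53.8
```

carry_out:
  series: "0 0 -0.006 0;0 0 -0.005 0;0 0 -0.004 0;0 0 0 0"

```text
time: 22.95
tool_pos: [0.5177, 0.0222, 0.0584]
tcp_rot: [0.46, -3.107, -0.0]
wrist_force: [0.1, 0.5, -0.6]
width: 0.67
grip_force: 53.8
```

Run:
```python
from h import *
img,d,p,K,T=cam("wrist"); s=bot.read_state(); t=(p-s["tool_pos"])@R.from_rotvec(s["tcp_rot"]).as_matrix()*1000
for r in range(215,360,8): print(r,np.nanmedian(t[r,270:292],axis=0).round(0),end=";")
i2,_,_,_,_=cam("scene"); b=cv2.resize(i2[150:240,220:310],(500,500),interpolation=2)
cv2.imwrite("pics/s7.png",b)
```

```text
215 [ 27.  -0. -25.];223 [ 23.  -0. -25.];231 [11. -0. -2.];239 [ 11.  -0. -15.];247 [ 11.  -0. -25.];255 [ 11.  -0. -34.];263 [ 11.  -0. -42.];271 [ 11.  -0. -50.];279 [ 11.  -0. -56.];287 [ -8.  -0. -27.];295 [ -8.  -0. -34.];303 [ -8.  -0. -41.];311 [ -8.  -0. -47.];319 [ -8.  -0. -53.];327 [-10.  -0. -56.];335 [-102.   -0.   59.];343 [-110.   -0.   59.];351 [-117.   -0.   59.];359 [ 10.  -0. -96.];
```

View pics/s7.png

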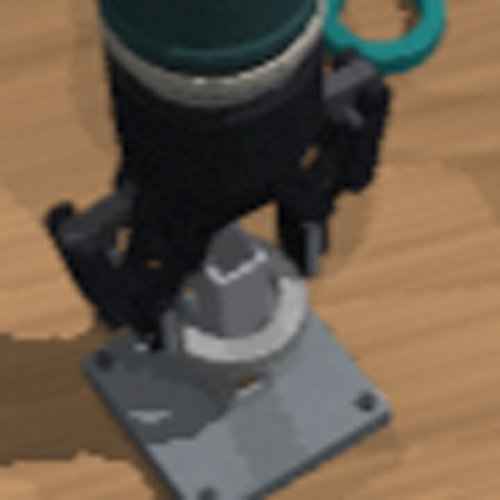

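The gripper's body is about 95 mm behind the reported TCP, so there is room to lower the ring another 28 mm before releasing it.

carry_out:
  series: "0 0 -0.008 0;0 0 -0.008 0;0 0 -0.006 0;0 0 -0.005 0;0 0 -0.003 0;0 0 0 0"

```text
time: 23.8
tool_pos: [0.5179, 0.0222, 0.0285]
tcp_rot: [0.46, -3.107, -0.0]
wrist_force: [-0.0, 0.2, -1.8]
width: 0.673
grip_force: 53.8
```

carry_out:
  series: "0 0 0 0;0 0 0 0;0 0 0 0;0 0 0.01 0;0 0 0.03 0;0 0 0.04 0;0 0 0.05 0;0 0 0.05 0;0 -0.02 0.02 0;0.005 -0.055 0 0;0.005 -0.055 0 0;0.005 -0.055 0 0;0.005 -0.055 0 0;0.005 -0.055 0 0;0.005 -0.016 0 0;0 0 0 0"
  jaw: 1

```text
time: 25.8
tool_pos: [0.5481, -0.2893, 0.229]
tcp_rot: [-0.458, 3.108, 0.001]
wrist_force: [0.2, 1.0, -0.7]
width: 0.998
grip_force: 0.0
```

Run:
```python
from h import *
rings(("wrist","scene"))
img,d,p,K,T=cam("scene"); q=box(p,.517,.021,.034,.02,.045); print("ring on stand z",np.percentile(q[:,2]*1000,[5,50,95]).round(1))
```

```text
wrist 1465 [ 423.6 -291.6] r 30.8 z 13.1 px [310.  73.]
wrist 577 [ 439.9 -165.3] r 25.3 z 12.8 px [409. 122.]
wrist 1061 [ 578.8 -290.9] r 30.7 z 13.2 px [272. 202.]
wrist 452 [ 555.4 -157.8] r 25.1 z 12.9 px [378. 214.]
wrist 527 [ 679.8 -175.6] r 28.3 z 13.1 px [334. 301.]
wrist 93 [761.9  61.1] r 19.2 z 14.3 px [464. 383.]
scene 134 [ 439.1 -164.9] r 25.5 z 13.9 px [177. 213.]
scene 300 [ 422.2 -293.2] r 32.0 z 14.1 px [122. 222.]
scene 140 [ 554.7 -157.7] r 25.6 z 14.0 px [190. 254.]
scene 79 [783.8 482.4] r 31.2 z 14.1 px [495. 267.]
scene 151 [676.6 122.4] r 25.0 z 13.7 px [327. 267.]
scene 381 [ 579.  -291.7] r 31.1 z 14.2 px [131. 281.]
scene 278 [ 676.1 -177.1] r 28.3 z 12.8 px [191. 306.]
[ 0.548  -0.2874  0.2289] 25.9 [-0.6  0.4  0.4]
ring on stand z [21.9 28.9 39.5]
```

carry_out:
  series: "0.0305 -0.0022 -0.03 -10;0 0 -0.045 -10;0 0 -0.045 -10;0 0 -0.045 -10;0 0 -0.04 -10;0 0 -0.02 -10;0 0 -0.01 0;0 0 -0.006 0;0 0 0 0;0 0 0 0"

```text
time: 27.2
tool_pos: [0.5795, -0.2914, -0.0109]
tcp_rot: [1.153, 2.92, -0.0]
wrist_force: [-0.5, 0.4, 0.9]
width: 0.997
grip_force: 0.0
```

carry_out:
  series: "0 0 0 0;0 0 0 0;0 0 0 0;0 0 0 0;0 0 0 0;0 0 0.003 0;0 0 0.02 0;0 0 0.04 0;0 0 0.05 0;0 0 0.05 0;0 0 0.05 0;0 0 0.01 0;0 0 0 0;0 0 0 0"
  jaw: -1

```text
time: 28.95
tool_pos: [0.5772, -0.2903, 0.2086]
tcp_rot: [-1.154, -2.918, -0.001]
wrist_force: [0.1, 0.3, -0.4]
width: -0.003
grip_force: 0.0
```

Run:
```python
from h import *
held()
```

```text
held n 209 x [ 9.6 10.6] y [-6.   6.5] z [-34.8 -32.3 -29.6 -26.1 -23.3]
front edge x> 9.5 ymean 0.3
[ 0.5771 -0.2903  0.2082] -0.000414072660790966 29.0
```

Run:
```python
from h import *
rings(("wrist","scene"))
```

```text
wrist 412 [ 442.1 -166.2] r 24.3 z 13.0 px [278.  17.]
wrist 1626 [ 423.6 -291.2] r 30.9 z 13.2 px [181.  80.]
wrist 686 [ 555.3 -157.6] r 25.0 z 12.9 px [356.  84.]
wrist 339 [781.7 -66.6] r 35.2 z 13.8 px [534. 178.]
wrist 932 [ 679.6 -175.7] r 28.6 z 12.8 px [416. 181.]
wrist 1243 [ 575.5 -294.3] r 30.8 z 13.4 px [276. 184.]
scene 45 [612.2 553.4] r 33.6 z 14.8 px [485. 194.]
scene 128 [ 439.6 -164.3] r 25.9 z 14.0 px [177. 213.]
scene 302 [ 423.3 -292.8] r 31.6 z 14.1 px [122. 222.]
scene 149 [ 554.4 -158.5] r 24.9 z 13.7 px [190. 254.]
scene 82 [782.1 488.1] r 33.2 z 14.1 px [495. 267.]
scene 151 [676.2 122. ] r 25.5 z 13.4 px [327. 267.]
scene 375 [ 575.1 -296. ] r 31.2 z 14.1 px [129. 280.]
scene 285 [ 675.9 -177.1] r 28.5 z 13.1 px [192. 306.]
[ 0.5774 -0.2904  0.2084] 29.1 [-0.3  0.1  0.1]
```

The grip missed because the tips were only just reaching the ring's top. The ring lies flat at about (0.575, -0.295). I'll go 8 mm deeper.

carry_out:
  series: "-0.003 -0.0038 0 0;0 0 -0.03 0;0 0 -0.045 0;0 0 -0.045 0;0 0 -0.045 0;0 0 -0.035 0;0 0 -0.018 0;0 0 -0.008 0;0 0 -0.005 0;0 0 0 0;0 0 0 0"
  jaw: 1

```text
time: 30.48
tool_pos: [0.5766, -0.2953, -0.0189]
tcp_rot: [1.154, 2.919, -0.0]
wrist_force: [0.4, 0.2, 0.8]
width: 1.005
grip_force: 0.0
```

carry_out:
  series: "0 0 0 0;0 0 0 0;0 0 0 0;0 0 0 0;0 0 0 0"
  jaw: -1

```text
time: 31.1
tool_pos: [0.5765, -0.2953, -0.0187]
tcp_rot: [1.154, 2.92, -0.0]
wrist_force: [-1.7, 0.8, 5.7]
width: 0.694
grip_force: 54.0
```

carry_out:
  series: "0 0 0.003 0;0 0 0.02 0;0 0 0.04 0;0 0 0.05 0;0 0 0.05 0;0 0 0.05 0;0 0 0.017 0;-0.011 0.05 0 0;-0.011 0.05 0 0;-0.011 0.05 0 0;-0.011 0.05 0 0;-0.0135 0.05 0 0;0 0.04 0 0;0 0 0 0;0 0 0 0"

```text
time: 32.98
tool_pos: [0.5176, -0.0051, 0.2093]
tcp_rot: [-1.154, -2.921, 0.002]
wrist_force: [0.0, 0.9, -0.5]
width: 0.695
grip_force: 53.9
```

Run:
```python
from h import *
held()
img,d,p,K,T=cam("wrist"); print(rect(box(p,.517,.021,.03,.105,.125)))
```

```text
held n 8276 x [-26.7  32. ] y [-28.9  29.5] z [-33.2 -32.3 -31.8 -31.2 -22.1]
front edge x> 26.6 ymean 0.4
[ 0.5178 -0.0055  0.2094] 0.6926919184066915 33.025
(381, array([517.4,  21.8,  22.2,  22.1]), 16.8, np.float64(113.0))
```

carry_out:
  series: "0.0007 0.0248 0 0;0 0 0 0;0 0 -0.04 0;0 0 -0.04 0;0 0 -0.025 0;0 0 -0.015 0;0 0 -0.015 0;0 0 -0.015 0;0 0 -0.015 0;0 0 -0.01 0;0 0 -0.0065 0;0 0 0 0;0 0 0 0"

```text
time: 34.7
tool_pos: [0.5193, 0.02, 0.0287]
tcp_rot: [1.155, 2.921, 0.001]
wrist_force: [0.6, 0.0, -1.6]
width: 0.69
grip_force: 53.9
```

carry_out:
  series: "0 0 0 0;0 0 0 0;0 0 0 0;0 0 0.01 0;0 0 0.03 0;0 0 0.04 0;0 0 0.05 0;0 0 0.05 0;0 0 0.02 0;-0.0159 -0.052 0 0;-0.0159 -0.052 0 0;-0.0159 -0.052 0 0;-0.0159 -0.052 0 0;-0.0159 -0.052 0 0;-0.0157 -0.0515 0 0;0 0 0 0;0 0 0 0"
  jaw: 1

```text
time: 36.83
tool_pos: [0.4235, -0.2913, 0.2286]
tcp_rot: [1.157, 2.921, 0.001]
wrist_force: [-0.8, 0.5, -0.1]
width: 1.003
grip_force: 0.0
```

Run:
```python
from h import *
rings(("wrist",))
img,d,p,K,T=cam("scene"); q=box(p,.517,.021,.034,.02,.055); print("stack z",np.percentile(q[:,2]*1000,[5,50,75,95]).round(1)); cv2.imwrite("pics/s8.png",cv2.resize(img[150:240,220:310],(500,500),interpolation=2))
```

```text
wrist 564 [ 439.6 -164.8] r 24.9 z 13.0 px [368. 115.]
wrist 1136 [ 423.1 -291.5] r 30.7 z 13.3 px [279. 179.]
wrist 517 [ 554.6 -157.5] r 25.2 z 13.0 px [432. 182.]
wrist 556 [ 681.  -175.4] r 28.0 z 13.4 px [485. 265.]
wrist 199 [ 511.4 -550.8] r 35.3 z 13.8 px [189. 346.]
[ 0.4237 -0.2908  0.2286] 36.875 [ 0.1  1.1 -0. ]
stack z [23.8 41.9 43.8 47.8]
```

View pics/s8.png

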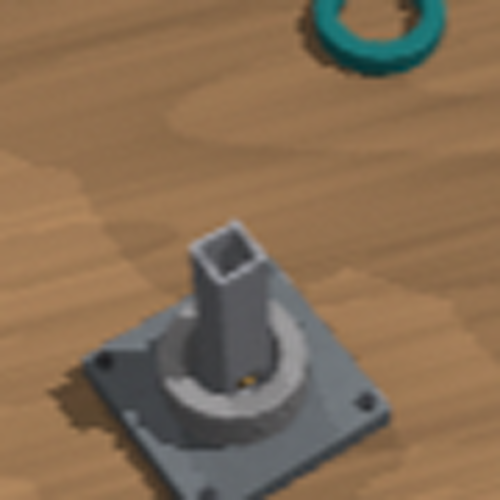

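Two wide rings lie flat and concentric on the post, with the stack top at about 43 mm. That was picture 13.

carry_out:
  series: "0 0 -0.045 0;0 0 -0.05 0;0 0 -0.05 0;0 0 -0.045 0;0 0 -0.03 0;0 0 -0.017 0;0 0 -0.008 0;0 0 -0.0033 0;0 0 0 0"

```text
time: 38.05
tool_pos: [0.4244, -0.292, -0.0191]
tcp_rot: [1.154, 2.92, -0.001]
wrist_force: [0.1, 0.5, -0.5]
width: 1.002
grip_force: 0.0
```

carry_out:
  series: "0 0 0 0;0 0 0 0;0 0 0 0;0 0 0 0;0 0 0 0;0 0 0.003 0;0 0 0.02 0;0 0 0.04 0;0 0 0.05 0;0 0 0.05 0;0 0 0.05 0;0 0 0.017 0;0.0159 0.052 0 0;0.0159 0.052 0 0;0.0159 0.052 0 0;0.0159 0.052 0 0;0.0159 0.052 0 0;0.0157 0.0265 0 0;0 0 0 0;0 0 0 0"
  jaw: -1

```text
time: 40.55
tool_pos: [0.5178, -0.0053, 0.2087]
tcp_rot: [-1.154, -2.92, 0.002]
wrist_force: [-0.3, -1.6, -0.3]
width: 0.688
grip_force: 54.1
```

Run:
```python
from h import *
held()
```

```text
held n 8249 x [-26.6  32.1] y [-28.9  29.5] z [-32.7 -31.8 -31.3 -30.7 -21.6]
front edge x> 26.7 ymean 0.5
[ 0.5178 -0.0057  0.209 ] 0.6878455978245658 40.6
```

carry_out:
  series: "0.0003 0.025 0 0;0 0 0 0;0 0 -0.04 0;0 0 -0.04 0;0 0 -0.025 0;0 0 -0.015 0;0 0 -0.015 0;0 0 -0.015 0;0 0 -0.015 0;0 0 -0.01 0;0 0 -0.006 0;0 0 0 0;0 0 0 0"

```text
time: 42.22
tool_pos: [0.5196, 0.02, 0.0294]
tcp_rot: [1.155, 2.921, 0.0]
wrist_force: [-0.5, -0.2, -1.3]
width: 0.694
grip_force: 54.1
```

carry_out:
  series: "0 0 0 0;0 0 0 0;0 0 0 0;0 0 0.01 0;0 0 0.03 0;0 0 0.04 0;0 0 0.05 0;0 0 0.05 0;0 0 0.02 0;-0.0199 -0.0463 0 0;-0.0199 -0.0463 0 0;-0.0198 -0.0462 0 0;-0.0198 -0.0462 0 0;0 0 0 0;0 0 0 0"
  jaw: 1

```text
time: 44.1
tool_pos: [0.4398, -0.1648, 0.2295]
tcp_rot: [1.156, 2.92, 0.001]
wrist_force: [-0.1, -0.5, -0.5]
width: 1.001
grip_force: 0.0
```

```bash
cat >> h.py <<'E'
def stack():
    img,d,p,K,T=cam("scene"); q=box(p,.517,.021,.034,.02,.105); m=np.hypot(q[:,0]-.517,q[:,1]-.021)>.0175
    h,e=np.histogram(q[m][:,2]*1000,np.arange(20,107,4)); print("stack z",dict(zip(e.astype(int).tolist(),h.tolist())))
E
python3 - <<'E'
from h import *
rings(); stack()
E
```

```text
wrist 456 [ 439.6 -164.4] r 24.7 z 13.1 px [280. 179.]
wrist 428 [ 554.4 -157.5] r 24.9 z 13.1 px [345. 238.]
[ 0.44   -0.1644  0.2294] 44.15 [-0.6 -0.3 -0.2]
stack z {20: 25, 24: 18, 28: 22, 32: 19, 36: 30, 40: 28, 44: 25, 48: 29, 52: 76, 56: 176, 60: 4, 64: 0, 68: 0, 72: 0, 76: 0, 80: 0, 84: 0, 88: 0, 92: 0, 96: 0, 100: 0}
```

carry_out:
  series: "0 0 -0.045 0;0 0 -0.05 0;0 0 -0.05 0;0 0 -0.045 0;0 0 -0.03 0;0 0 -0.017 0;0 0 -0.007 0;0 0 -0.003 0;0 0 0 0"

```text
time: 45.32
tool_pos: [0.4407, -0.1653, -0.0171]
tcp_rot: [1.154, 2.92, -0.0]
wrist_force: [0.3, 0.5, -0.2]
width: 0.996
grip_force: 0.0
```

carry_out:
  series: "0 0 0 0;0 0 0 0;0 0 0 0;0 0 0 0;0 0 0 0;0 0 0.003 0;0 0 0.02 0;0 0 0.04 0;0 0 0.05 0;0 0 0.05 0;0 0 0.05 0;0 0 0.015 0;0.0199 0.04 0 0;0.0199 0.04 0 0;0.0198 0.04 0 0;0.0198 0.04 0 0;0 0 0 0;0 0 0 0"
  jaw: -1

```text
time: 47.58
tool_pos: [0.518, -0.0051, 0.2086]
tcp_rot: [-1.153, -2.92, 0.002]
wrist_force: [-0.3, -1.1, -0.3]
width: 0.553
grip_force: 51.7
```

Run:
```python
from h import *
held()
```

```text
held n 3781 x [-21.2  26.2] y [-27.5  28.7] z [-31.6 -30.2 -29.6 -28.  -18.8]
front edge x> 20.7 ymean 0.4
[ 0.5181 -0.0056  0.2089] 0.5490696106842509 47.625
```

carry_out:
  series: "0 0.025 0 0;0 0 0 0;0 0 -0.04 0;0 0 -0.04 0;0 0 -0.025 0;0 0 -0.015 0;0 0 -0.015 0;0 0 -0.015 0;0 0 -0.01 0;0 0 -0.0065 0;0 0 0 0;0 0 0 0"

```text
time: 49.12
tool_pos: [0.5196, 0.0201, 0.044]
tcp_rot: [1.155, 2.921, 0.0]
wrist_force: [0.3, 0.3, -0.3]
width: 0.552
grip_force: 51.7
```

carry_out:
  series: "0 0 0 0;0 0 0 0;0 0 0 0;0 0 0.01 0;0 0 0.03 0;0 0 0.04 0;0 0 0.05 0;0 0 0.05 0;0.009 -0.0445 0 0;0.009 -0.0445 0 0;0.009 -0.0444 0 0;0.0087 -0.0443 0 0;0 0 0 0;0 0 0 0"
  jaw: 1

```text
time: 50.88
tool_pos: [0.5546, -0.1574, 0.2238]
tcp_rot: [-1.156, -2.921, -0.001]
wrist_force: [-1.1, 0.3, 0.3]
width: 0.997
grip_force: 0.0
```

Run:
```python
from h import *
rings(); stack()
```

```text
wrist 718 [678.  123.6] r 25.4 z 12.7 px [536.  90.]
wrist 480 [ 554.8 -157.3] r 24.8 z 13.1 px [280. 180.]
wrist 692 [ 678.7 -176.2] r 28.6 z 12.8 px [336. 262.]
[ 0.5546 -0.1569  0.2237] 50.925 [ 0.6  0.9 -0.4]
stack z {20: 20, 24: 16, 28: 13, 32: 29, 36: 21, 40: 35, 44: 25, 48: 30, 52: 44, 56: 109, 60: 30, 64: 23, 68: 81, 72: 21, 76: 0, 80: 0, 84: 0, 88: 0, 92: 0, 96: 0, 100: 0}
```

carry_out:
  series: "0 0 -0.045 0;0 0 -0.05 0;0 0 -0.05 0;0 0 -0.045 0;0 0 -0.0285 0;0 0 -0.015 0;0 0 -0.005 0;0 0 -0.003 0;0 0 0 0"

```text
time: 52.1
tool_pos: [0.5558, -0.158, -0.0169]
tcp_rot: [1.154, 2.92, 0.0]
wrist_force: [-0.4, -0.6, 0.7]
width: 1.004
grip_force: 0.0
```

carry_out:
  series: "0 0 0 0;0 0 0 0;0 0 0 0;0 0 0 0;0 0 0 0;0 0 0.003 0;0 0 0.02 0;0 0 0.04 0;0 0 0.05 0;0 0 0.05 0;0 0 0.05 0;0 0 0.015 0;-0.009 0.038 0 0;-0.009 0.038 0 0;-0.009 0.038 0 0;-0.0087 0.0387 0 0;0 0 0 0;0 0 0 0"
  jaw: -1

```text
time: 54.35
tool_pos: [0.5187, -0.0052, 0.2095]
tcp_rot: [-1.154, -2.921, 0.001]
wrist_force: [0.4, -0.1, 0.1]
width: 0.554
grip_force: 51.5
```

Run:
```python
from h import *
held()
```

```text
held n 3774 x [-21.6  26. ] y [-27.7  28.3] z [-31.8 -30.5 -29.9 -28.2 -19. ]
front edge x> 20.4 ymean 0.3
[ 0.5189 -0.0056  0.2096] 0.5538840215085766 54.4
```

carry_out:
  series: "0 0.025 0 0;0 0 0 0;0 0 -0.04 0;0 0 -0.04 0;0 0 -0.025 0;0 0 -0.015 0;0 0 -0.015 0;0 0 -0.01 0;0 0 -0.0075 0;0 0 0 0;0 0 0 0"

```text
time: 55.78
tool_pos: [0.5196, 0.0201, 0.058]
tcp_rot: [1.155, 2.921, 0.001]
wrist_force: [-0.6, -0.6, -0.6]
width: 0.552
grip_force: 51.5
```

carry_out:
  series: "0 0 0 0;0 0 0 0;0 0 0 0;0 0 0.01 0;0 0 0.03 0;0 0 0.04 0;0 0 0.05 0;0 0 0.04 0;0.04 0.0257 0 0;0.04 0.0257 0 0;0.04 0.0258 0 0;0.038 0.0258 0 0;0 0 0 0;0 0 0 0"
  jaw: 1

```text
time: 57.52
tool_pos: [0.6766, 0.1228, 0.2274]
tcp_rot: [-1.155, -2.921, 0.001]
wrist_force: [0.3, -0.6, -0.5]
width: 1.0
grip_force: 0.0
```

Run:
```python
from h import *
rings(); stack()
img,d,p,K,T=cam("scene"); print("level",rect(box(p,.785,.03,.16,.036,.055)), "small tube", rect(box(p,.70,.24,.05,.045,.08)))
```

```text
wrist 154 [659.4 365.1] r 19.5 z 13.8 px [426.  19.]
wrist 461 [677.7 124.3] r 24.8 z 13.1 px [281. 179.]
[0.6764 0.1225 0.2277] 57.575 [-1.1  0.3 -0.7]
stack z {20: 22, 24: 15, 28: 16, 32: 23, 36: 24, 40: 33, 44: 21, 48: 28, 52: 47, 56: 106, 60: 18, 64: 30, 68: 21, 72: 19, 76: 25, 80: 44, 84: 69, 88: 1, 92: 0, 96: 0, 100: 0}
level (1870, array([842.1,  43.3, 173.6, 285.1]), 1.6, np.float64(44.8)) small tube (130, array([705.4, 249.1,  17.4,  17.5]), 6.7, np.float64(64.0))
```

carry_out:
  series: "0.0005 0.001 -0.045 0;0 0 -0.05 0;0 0 -0.05 0;0 0 -0.045 0;0 0 -0.03 0;0 0 -0.017 0;0 0 -0.006 0;0 0 -0.003 0;0 0 0 0"

```text
time: 58.8
tool_pos: [0.6787, 0.1241, -0.0171]
tcp_rot: [1.155, 2.92, 0.002]
wrist_force: [-0.1, -0.6, -0.2]
width: 1.001
grip_force: 0.0
```

carry_out:
  series: "0 0 0 0;0 0 0 0;0 0 0 0;0 0 0 0;0 0 0 0;0 0 0.003 0;0 0 0.02 0;0 0 0.04 0;0 0 0.05 0;0 0 0.05 0;0 0 0.05 0;0 0 0.015 0;-0.04 -0.0257 0 0;-0.04 -0.0257 0 0;-0.04 -0.0258 0 0;-0.0385 -0.0268 0 0;0 0 0 0;0 0 0 0"
  jaw: -1

```text
time: 61.05
tool_pos: [0.5192, 0.0201, 0.2094]
tcp_rot: [1.156, 2.921, 0.001]
wrist_force: [1.0, -0.7, 0.5]
width: 0.559
grip_force: 51.7
```

Run:
```python
from h import *
held()
```

```text
held n 3776 x [-22.3  25.3] y [-28.6  28. ] z [-31.7 -30.5 -29.9 -28.4 -18.8]
front edge x> 19.7 ymean -0.5
[0.5197 0.0203 0.2095] 0.5596125461196981 61.1
```

carry_out:
  series: "0 0 -0.035 0;0 0 -0.035 0;0 0 -0.025 0;0 0 -0.015 0;0 0 -0.012 0;0 0 -0.01 0;0 0 -0.006 0;0 0 0 0;0 0 0 0"

```text
time: 62.22
tool_pos: [0.5196, 0.02, 0.0721]
tcp_rot: [1.155, 2.92, 0.001]
wrist_force: [-0.3, -0.2, 0.2]
width: 0.558
grip_force: 51.7
```

carry_out:
  series: "0 0 0 0;0 0 0 0;0 0 0 0;0 0 0.01 0;0 0 0.03 0;0 0 0.04 0;0 0 0.05 0;0 0 0.03 0;-0.016 0.052 0 0;-0.016 0.052 0 0;-0.016 0.052 0 0;-0.016 0.052 0 0;-0.016 0.052 0 0;-0.0135 0.0505 0 0;0 0 0 0;0 0 0 0"
  jaw: 1

```text
time: 64.22
tool_pos: [0.4256, 0.3302, 0.2318]
tcp_rot: [1.154, 2.921, -0.001]
wrist_force: [0.8, 0.4, 0.6]
width: 1.003
grip_force: 0.0
```

Run:
```python
from h import *
stack()
img,d,p,K,T=cam("wrist"); s=bot.read_state(); print(s["tool_pos"].round(4),s["q"].round(2))
print("blk",rect(box(p,.426,.332,.05,.024,.033)))
for a,b in [(.05,.056),(.056,.062),(.058,.07),(.045,.07)]: print(a,rect(box(p,.426,.332,.03,a,b)))
```

```text
stack z {20: 26, 24: 14, 28: 15, 32: 17, 36: 24, 40: 32, 44: 23, 48: 21, 52: 49, 56: 99, 60: 30, 64: 19, 68: 20, 72: 19, 76: 19, 80: 32, 84: 22, 88: 21, 92: 28, 96: 82, 100: 34}
[0.426  0.3294 0.2317] [ 0.61 -0.01  1.87 -0.    1.28 -0.2 ]
blk (1840, array([426.6, 333.8,  60. ,  60.3]), 25.4, np.float64(29.5))
0.05 (22, array([417.2, 342.6,  26.4,   7. ]), 47.7, np.float64(53.6))
0.056 (222, array([426.3, 334.2,  32. ,  31.9]), 14.0, np.float64(60.5))
0.058 (680, array([426.4, 334. ,  31.8,  31.6]), 14.0, np.float64(62.4))
0.045 (713, array([426.3, 334.2,  32. ,  31.9]), 14.0, np.float64(62.0))
```

The stack top reads about 99 mm, so all six rings are seated. Next is the knob at (0.4264, 0.334).

carry_out:
  series: "0.001 0.0036 -0.04 0;0 0 -0.05 0;0 0 -0.05 0;0 0 -0.035 0;0 0 -0.02 0;0 0 -0.012 0;0 0 -0.007 0;0 0 0 0;0 0 0 0"

```text
time: 65.45
tool_pos: [0.4274, 0.3345, 0.0185]
tcp_rot: [1.155, 2.92, 0.002]
wrist_force: [0.1, -0.8, -0.1]
width: 1.0
grip_force: 0.0
```

carry_out:
  series: "0 0 0 0;0 0 0 0;0 0 0 0;0 0 0 0;0 0 0 0;0 0 0 0"
  jaw: -1

```text
time: 66.2
tool_pos: [0.4266, 0.3342, 0.018]
tcp_rot: [-1.155, -2.921, -0.0]
wrist_force: [-2.0, -0.8, 5.1]
width: 0.361
grip_force: 49.4
```

carry_out:
  series: "0 0 0.01 0;0 0 0.03 0;0 0 0.05 0;0 0 0.05 0;0 0 0.05 0;0 0 0.02 0;0.016 -0.0522 0 0;0.016 -0.0522 0 0;0.015 -0.0522 0 0;0.015 -0.0522 0 0;0.015 -0.0522 0 0;0.015 -0.0521 0 0;0 0 0 0;0 0 0 0"

```text
time: 67.95
tool_pos: [0.5178, 0.0211, 0.2263]
tcp_rot: [-1.156, -2.919, 0.0]
wrist_force: [0.0, -0.2, -0.1]
width: 0.362
grip_force: 50.3
```

Run:
```python
from h import *
img,d,p,K,T=cam("wrist"); s=bot.read_state(); t=(p-s["tool_pos"])@R.from_rotvec(s["tcp_rot"]).as_matrix()*1000
print(s["tool_pos"].round(4),s["width"])
print("tube top",rect(box(p,.517,.021,.035,.105,.125)))
m=(abs(t[...,0])<25)&(abs(t[...,1])<16)&(t[...,2]>-52)&(t[...,2]<5)
for a in range(-52,5,4):
    k=t[m&(t[...,2]>=a)&(t[...,2]<a+4)]
    if len(k)>8: print(a,len(k),"x",np.percentile(k[:,0],[1,50,99]).round(1),"y",np.percentile(k[:,1],[1,99]).round(1))
```

```text
[0.5178 0.0217 0.2265] 0.36348161047934174
tube top (350, array([517.4,  21.7,  22.1,  22.7]), 16.9, np.float64(112.6))
-52 146 x [-11.8   0.3  10.1] y [-16.   15.8]
-48 2765 x [-11.9   0.7  12.5] y [-15.8  15.1]
-44 1449 x [-14.8   7.7  15.8] y [-15.9  15.1]
-40 302 x [-11.3  13.4  16.2] y [-15.9  15.7]
-36 254 x [-3.1 13.8 16.4] y [-15.9  15.5]
-32 170 x [ 5.1 13.5 16. ] y [-15.9  15.8]
-28 29 x [ 4.3  7.9 10.1] y [-15.9  15.8]
-24 16 x [3.4 6.4 9.8] y [-15.9  15.7]
-20 20 x [ 3.7  7.3 11.4] y [-15.9  15.1]
-16 130 x [ 7.4 10.9 12.2] y [-9.7  8.3]
```

carry_out:
  series: "-0.0006 0.0004 -0.03 0;0 0 -0.03 0;0 0 -0.025 0;0 0 -0.01 0;0 0 -0.008 0;0 0 -0.008 0;0 0 -0.006 0;0 0 -0.004 0;0 0 0 0;0 0 0 0"

```text
time: 69.25
tool_pos: [0.5182, 0.0213, 0.1068]
tcp_rot: [1.155, 2.921, 0.0]
wrist_force: [0.0, -0.1, -0.7]
width: 0.361
grip_force: 50.3
```

carry_out:
  series: "0 0 -0.002 0;0 0 -0.002 0;0 0 0 0;0 0 0 0"

```text
time: 69.75
tool_pos: [0.5184, 0.0214, 0.103]
tcp_rot: [1.155, 2.921, 0.0]
wrist_force: [-0.4, -0.6, 3.0]
width: 0.362
grip_force: 50.6
```

Contact at 3 N. I'll press 1.5 mm more, release, and move clear.

carry_out:
  series: "0 0 -0.0015 0;0 0 0 0;0 0 0 0"

```text
time: 70.12
tool_pos: [0.5188, 0.0213, 0.1028]
tcp_rot: [1.155, 2.92, 0.001]
wrist_force: [-3.1, -0.6, 10.9]
width: 0.36
grip_force: 51.3
```

carry_out:
  series: "0 0 0 0;0 0 0 0;0 0 0 0;0 0 0 0;0 0 0.01 0;0 0 0.03 0;0 0 0.04 0;0 0 0.04 0;0 0.03 0.02 0;0 0.04 0 0;0 0.04 0 0;0 0.04 0 0;0 0 0 0;0 0 0 0"
  jaw: 1

```text
time: 71.88
tool_pos: [0.518, 0.1711, 0.2413]
tcp_rot: [1.154, 2.921, -0.001]
wrist_force: [0.4, -0.6, 0.3]
width: 1.003
grip_force: 0.0
```

Run:
```python
from h import *
stack()
for n in ["scene","wrist","top"]:
    img,d,p,K,T=cam(n); q=box(p,.517,.021,.03,.12,.17)
    print(n,rect(q),"max",np.percentile(q[:,2]*1000,[50,90,99]).round(1))
    if n=="scene": cv2.imwrite("pics/fin.png",cv2.resize(img[130:250,200:320],(600,600),interpolation=2))
```

```text
stack z {20: 22, 24: 19, 28: 16, 32: 18, 36: 25, 40: 31, 44: 14, 48: 29, 52: 59, 56: 93, 60: 23, 64: 24, 68: 18, 72: 20, 76: 24, 80: 26, 84: 16, 88: 27, 92: 29, 96: 84, 100: 24}
scene (214, array([519.4,  19.3,  32. ,  29.2]), 63.1, np.float64(145.1)) max [147.7 150.3 151.4]
wrist (25, array([532.9,  26.8,   1.5,  11.9]), 17.2, np.float64(141.8)) max [143.9 145.5 145.9]
top (114, array([515.4,  22.8,  29.9,  29.8]), 89.2, np.float64(147.0)) max [147.2 150.6 151.9]
```

View pics/fin.png

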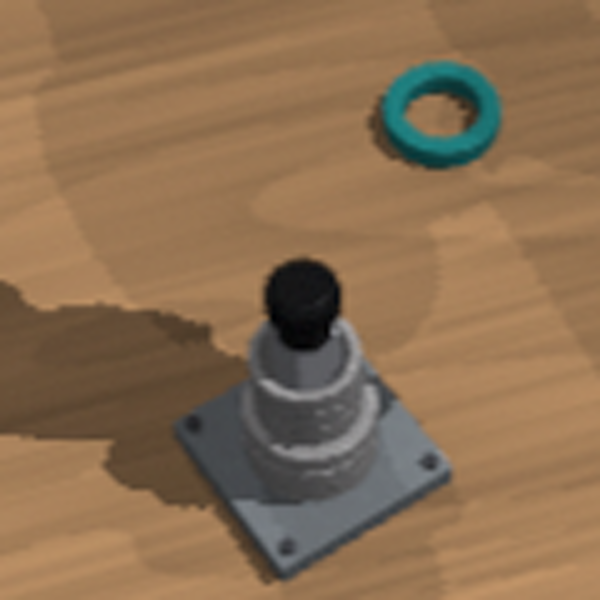

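The knob sits upright on the post at (302, 300), its top reading about 150 mm against 149 expected. The wide rings are below and the narrow ones above, all flat.

```bash
python3 -c "
from workcell import bot
print(bot.finish_job())"
```

```text
the job is handed in; nothing more can be done
None
```

The post is up and handed in at about 72 s: the tube is home with the button showing in its hole, three wide rings then three narrow ones lie flat, and the knob's shoulder is on the rim.

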